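# Release a support tube from a push-fit fitting

### The arm

A 6-joint arm with a two-finger parallel gripper is mounted at the origin on the work surface. World frame = base frame: x ahead of the robot, y to its left, z up, the work surface at z = 0. Lengths are in m, angles in rad, forces in N, time in s.
With the tool pointing down it reaches from about 0.4 to 0.825 m from the base axis. Payload 7 kg.
Tool frame: the origin (TCP) lies at the very end of the fingers, on their centre line; the grasp point (between the pads) lies 19 mm behind it (robot.hold_point_z is the distance from the TCP to the grasp point, in m); z points along the fingers, y is the direction in which the jaws open and shut (so a half turn about z gives the same grasp; the last joint's range is limited). The gripper opens to 85 mm and grips with 20 to 120 N. Pads are 22 mm wide; open, the fingers measure 114 mm over their backs; the gripper's body (76 mm by 85 mm) begins 54 mm behind the grasp point. The pads swing forward as they close: fully open they stand 13 mm farther back than shut.
Start: joints at [-0.852, 0.359, 0.012, 0, -1.224, -0.288], TCP at [0.282, -0.613, 0.231] pointing down, gripper open.
Joint ranges: [-3.07, 3.07], [-1.43, 2.12], [-1.02, 1.25], [-3.03, 1.67], [-3.05, -0], [-3.03, 3.03]. Speed limits (rad/s): [2.39, 2.39, 3.01, 3.14, 3.14, 3.14].

### API

Orientations are given as a unit quaternion [x, y, z, w].
In Python, from plant import sensors, get_image, camera_info, finish_job, robot gives the robot as it stands.
- The arm moves only by the shell command python3 -m jog 'ROWS' [FORCE]. ROWS is JSON, a list of rows, each an object with "claw": the finger opening in m, from 0 to 0.0854; "translation": the shift along the tool's x, y, z in m, a list of three; "roll": the turn about the tool's z in degrees. In form: [{"claw": claw, "translation": [dx, dy, dz], "roll": roll}, ...]. A call has 1 to 10 rows; each row shifts and turns the commanded pose from where the row before left it, along the tool's axes as they then stand; what a row does not reach is not made up. A row lasts 1/10 s, in which the tool goes at most 50 mm and 8.59 degrees, less where a joint would pass 70% of its speed; a pose out of reach is approached as far as the arm can. A call with a gripper value outside its range is refused whole. The fingers move at their own pace and stop on an object; FORCE is the grip in N (left out, the last holds). Time passes only in rows, so rows that do not move let the fingers close. It gives the time, the measured TCP pose, the force and the opening at its end, in the units of the state.
- sensors.sense(): the state, without advancing time (a new reading comes with each control period).
- get_image(name): name is "side" or "top"; returns the picture (400x640x3 uint8, red, green, blue); there is no depth.
- camera_info(name): a dict with "fov_y" (degrees; the focal length in pixels is half the picture's height over the tangent of half this angle, whatever the lens; pixels are square), "cx", "cy" (the principal point, pixels), "T" (4x4, takes a point from camera to world coordinates). Camera axes: x right, y down, z forward; pixel columns grow to the right and rows downward; lengths in m; the calibration is good to about 2 mm. A picture is of the moment at which its call begins. camera_info takes no time and is no camera call.
- finish_job(): hands the job in, once; it reports no verdict.
The state is a dict: "time_s": time; "qpos": joint angles; "joint_vel": joint speeds; "effort": joint torques, N m; "eef_pos": TCP position; "tool_rot": TCP orientation; "contact_force": force on the tool from outside, world axes, zero at the start; "wrist_torque": the same for the moment, N m; "grip_width": opening from 0.0 (shut) to 1.0 (fully open).
Only numpy, scipy, OpenCV 4.12 (cv2) and the standard library are available. Lean on these libraries where they do the work, as an engineer would, in place of code of your own. Each camera call takes 0.05 s, during which the arm holds its last target. There are 200 camera calls.

### The job

Take the rigid aluminium tube out of the push-fit fitting on the studio's vacuum block: press the fitting's collar well down with the fingertips, not too hard, and still hold it down as you draw the tube straight up; never pull hard on a tube that is locked. Then stand the tube upright, foot down, on the bottom of the hole in the wooden parking block, let it go, and leave the glass, the floor sample and the vase where they are.

Things in the scene. Friction and masses are not known exactly. Their poses are not given: they have to be found in the camera images.
- manifold: Vacuum block, fixed to the table: aluminium slab 130 x 90 x 30 mm high, with one upright black push-fit fitting (43 mm diameter) in its middle. Origin: centre of the slab's underside, on the fitting's vertical axis; z up, x along the 130 mm side. A grey sprung collar with a broad flange sits on the fitting's mouth; the tube stands up through it.
- fitting_mouth (a point): Point on the fitting's vertical axis at the top of its black body, 58 mm above the table. Above it is the collar: a grey flange 44 mm outside, 24 mm bore, 5 mm thick. At rest the collar's top face is anywhere from 74 to 86 mm above the table (its flange is screwed on more or less each time: find it by touch).
- tube_center (a point): Half-way up the rigid aluminium tube: 16 mm diameter, 85 mm long, 60 g, plain straight stem; at its foot a bead 20 mm in diameter reaching 10 mm up. Own z axis runs from foot to top. Seated in the fitting, its foot is 30 mm and its top 115 mm above the table.
- tube_foot (a point): Centre of the tube's foot, 42.5 mm below its centre.
- tube: The same aluminium tube; origin at its foot.
- rack: Parking block, pale wood, fixed to the table, 90 x 90 x 40 mm high; origin at the centre of its underside. One round vertical hole in the middle of the top, 26 mm diameter, 22 mm deep, slightly chamfered.
- rack_hole0 (a point): Centre of the parking hole's mouth, 40 mm above the table; the hole's floor is 22 mm lower.
- ribbed_glass: Loose ribbed greenish glass sample 150 x 150 x 10 mm lying flat, origin at its underside; a bystander.
- floor_sample: Loose grey floor covering sample 140 x 140 x 13 mm lying flat, origin at its underside; a bystander.
- vase: Loose round dull brown clay vase, 90 mm diameter, 83 mm high, origin at its underside; a bystander.
- fitting_seat (a point): Point on the fitting's axis 30 mm above the table, where the seated tube's foot stands. The collar slides 8 mm down to its stop, sprung: 3 N at first, 7.8 N fully down. Teeth over the tube's bead are clear from 6 mm down and close again as it rises. With them clear, 2 mm of lift brings the bead between them and the tube can lock no more. A locked tube rises only 0.5 mm.
Things that resemble listed ones, but are neither listed nor needed, are in the scene too. Of the things that look like the manifold, take the one that is farthest to the robot's left at the start.

How it is judged:
On the way, in this order (a step that is already met when the one before it is completed fails the run):
1. the fingers press the collar down while the tube is still in its seat (contact force between the fingers and manifold above 4.5 N and height (world z) of tube_foot below 0.034 m and horizontal distance between tube_foot and fitting_seat below 0.004 m), for 0.2 s.
2. the tube is drawn out, clear above the fitting (z of tube_foot in the frame of fitting_seat above 0.055 m), for 0.1 s.
At the end, for the whole second after the job is handed in: The tube stands upright (within 0.12 rad) and still in the parking block's hole, foot down within 3 mm of the hole's floor and 5 mm of its axis (horizontal distance between tube_foot and rack_hole0 below 0.005 m and z of tube_foot in the frame of rack_hole0 below -0.019 m and angle between tube_center's own z axis and vertical below 0.12 rad and linear speed of tube below 0.02 m/s); the robot touches nothing.
It fails at once if the fingers press or push on the fitting or vacuum block with more than 25 N (contact force between the fingers and manifold above 25 N).
It fails at once if the tube is forced against the fitting or its collet teeth with more than 25 N (contact force between tube and manifold above 25 N).
It fails at once if a bystander is moved by more than 20 mm (distance of any of ribbed_glass, floor_sample, vase from where it was at the start of the episode above 0.02 m).
It also fails if it takes over 61 s, if anything falls off the work surface, if the arm or the gripper's body presses on something with over 40 N, if the wrist force passes 120 N, or if a joint passes its speed limit or range.

## Working session

There is one attempt and no reset: what is moved stays moved. The work goes in short steps, Python scripts to look and compute and a shell command to move; the robot and the scene stay as the last step left them, time stands still between calls to the robot, and variables do not carry over. Pictures are saved under pics/ and viewed, about 8 in all and at most 12, crops included, and the job is handed in when it is done.

```bash
ls; mkdir -p pics; cat > h.py <<'E'
import numpy as np, cv2
from plant import sensors, get_image, camera_info, robot
def snap(n,f):
    im=get_image(n); cv2.imwrite('pics/'+f,im[:,:,::-1]); return im
def ray(n,u,v):
    c=camera_info(n); f=200/np.tan(np.radians(c['fov_y'])/2); T=np.array(c['T'])
    return T[:3,3], T[:3,:3]@np.array([(u-c['cx'])/f,(v-c['cy'])/f,1])
def onz(n,u,v,z):
    o,d=ray(n,u,v); return o+d*(z-o[2])/d[2]
def proj(n,p):
    c=camera_info(n); f=200/np.tan(np.radians(c['fov_y'])/2); T=np.array(c['T'])
    q=T[:3,:3].T@(np.array(p)-T[:3,3]); return q[0]/q[2]*f+c['cx'],q[1]/q[2]*f+c['cy']
E
python3 - <<'E'
from h import *
a=snap('top','t0.png');b=snap('side','s0.png')
for n in('top','side'):print({k:np.round(v,3) for k,v in camera_info(n).items() if not isinstance(v,str)},camera_info(n).keys())
s=sensors.sense();print(s);print(robot.hold_point_z)
E
```

```text
pics
{'fov_y': np.float64(49.553), 'cx': np.float64(316.749), 'cy': np.float64(198.307), 'T': array([[-0.02 , -0.997,  0.068,  0.436],
       [-1.   ,  0.02 ,  0.002, -0.006],
       [-0.004, -0.068, -0.998,  1.192],
       [ 0.   ,  0.   ,  0.   ,  1.   ]])} dict_keys(['fov_y', 'cx', 'cy', 'T'])
{'fov_y': np.float64(53.888), 'cx': np.float64(331.085), 'cy': np.float64(202.405), 'T': array([[-0.998, -0.039,  0.05 ,  0.462],
       [-0.063,  0.602, -0.796,  0.856],
       [ 0.001, -0.797, -0.604,  0.709],
       [ 0.   ,  0.   ,  0.   ,  1.   ]])} dict_keys(['fov_y', 'cx', 'cy', 'T'])
{'time_s': 0.1, 'qpos': array([-8.51891398e-01,  3.59313732e-01,  1.11439664e-02, -3.08321460e-04,
       -1.22410644e+00, -2.88061690e-01]), 'joint_vel': array([ 0.00021137, -0.00220639,  0.0022947 ,  0.00134487,  0.00056625,
       -0.00089169]), 'effort': array([-2.55400126e-03, -5.84766984e+01,  2.94107956e+01,  6.95465684e+00,
       -3.20511404e-03,  3.44960165e-05]), 'eef_pos': array([ 0.28167271, -0.61293968,  0.23045557]), 'tool_rot': array([-2.13707985e-01,  9.76897297e-01,  7.18051814e-04, -2.30042077e-04]), 'contact_force': array([ 0.21370547,  1.09207744, -0.2147629 ]), 'wrist_torque': array([-0.0385984 ,  0.002617  , -0.05869174]), 'grip_width': 0.9984541923651016}
0.0187
```

View pics/t0.png

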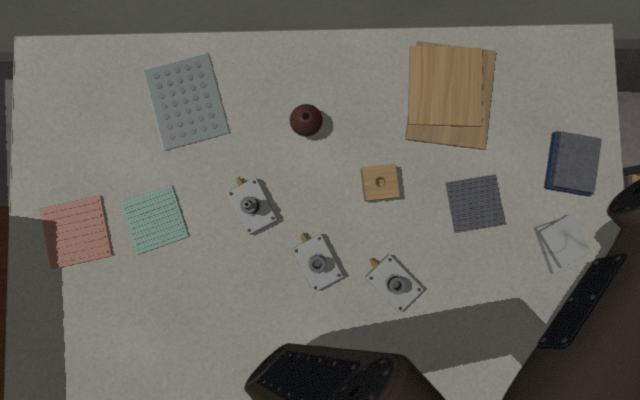

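View pics/s0.png

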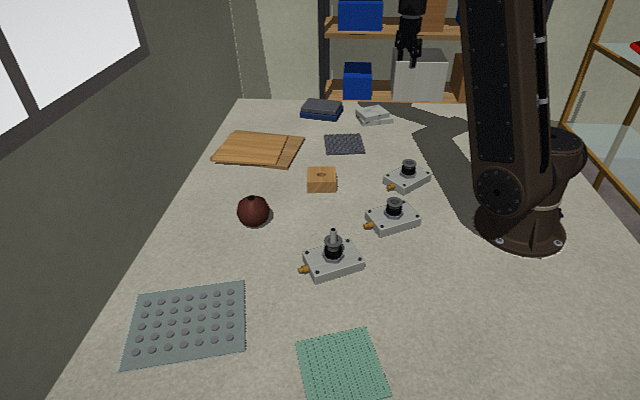

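Manifold candidates in the top view are (252,205), (318,262) and (397,284). Farthest left (+y, smallest column) is (252,205), at side (333,255), and it carries a tube. The parking block is at top (381,182). Next is a close crop to check this choice.

```bash
python3 - <<'E'
from h import *
a=cv2.imread('pics/t0.png');b=cv2.imread('pics/s0.png')
z=lambda im,x,y:cv2.resize(im[y:y+90,x:x+90],None,fx=4.4,fy=4.4,interpolation=cv2.INTER_CUBIC)
A=np.hstack([z(a,207,160),z(b,290,205)])
cv2.imwrite('pics/c0.png',A)
for z in (.03,):print(onz('top',252,205,z),onz('top',381,182,.04))
# rack: wood mask
for n,im,box in(('top',a,(350,155,60,55)),('side',b,(298,158,50,40))):
    x,y,w,h=box;c=cv2.cvtColor(im[y:y+h,x:x+w],cv2.COLOR_BGR2HSV)
    m=((c[...,1]>80)&(c[...,2]>60)).astype(np.uint8)
    k=max(cv2.findContours(m,0,2)[0],key=cv2.contourArea);r=cv2.minAreaRect(k);print(n,r[0][0]+x,r[0][1]+y,r[1:],[proj(n,(0.,0,0))])
    hull=cv2.convexHull(k)
    g=c[...,2].astype(int); mm=np.zeros_like(m);cv2.fillPoly(mm,[hull],1);mm=cv2.erode(mm,np.ones((9,9)));hm=(mm>0)&(g<np.median(g[mm>0])*0.75)
    ys,xs=np.nonzero(hm);print('hole',xs.mean()+x,ys.mean()+y,len(xs),onz(n,xs.mean()+x,ys.mean()+y,.04),onz(n,xs.mean()+x,ys.mean()+y,.018))
E
```

```text
[0.50140781 0.17048062 0.03      ] [ 0.5554834  -0.17620505  0.04      ]
top 379.90163803100586 182.08197021484375 ((33.59344482421875, 34.51673889160156), 83.8844985961914) [(np.float64(319.1737185823128), np.float64(391.457620816126))]
hole 378.2631578947368 180.73684210526315 38 [ 0.55901918 -0.16900195  0.04      ] [ 0.56136419 -0.17210704  0.018     ]
side 321.5 179.0 ((26.0, 29.0), 90.0) [(np.float64(517.5821011341624), np.float64(226.8899541710744))]
hole 322.3181818181818 176.8181818181818 22 [ 0.55269541 -0.15482309  0.04      ] [ 0.5556652  -0.18805839  0.018     ]
```

View pics/c0.png

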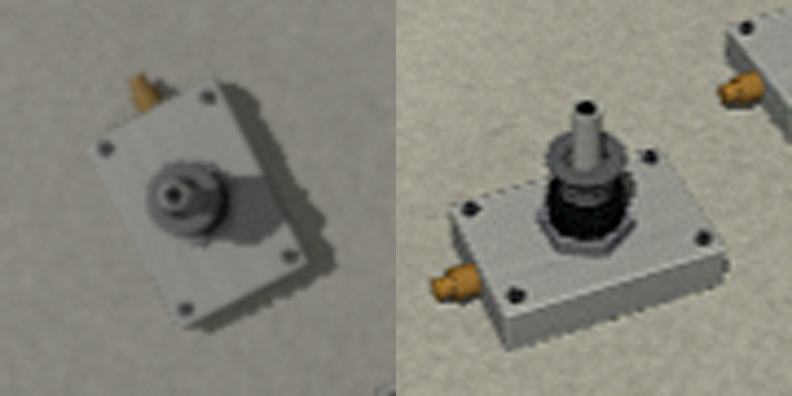

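The crop confirms it. The collar, fitting and tube are at left-crop (172,194) for the tube bore and side-crop (587,108). Four slab screws are visible in each view, so I can triangulate.

```bash
cat >> h.py <<'E'
def tri(u1,u2):
    o1,d1=ray('top',*u1);o2,d2=ray('side',*u2);d1=d1/np.linalg.norm(d1);d2=d2/np.linalg.norm(d2)
    s=np.linalg.lstsq(np.c_[d1,-d2],o2-o1,rcond=None)[0];p,q=o1+s[0]*d1,o2+s[1]*d2
    return (p+q)/2,np.linalg.norm(p-q)
from scipy.spatial.transform import Rotation as R
def tool(dp):
    return R.from_quat(sensors.sense()['tool_rot']).as_matrix().T@np.array(dp)
E
python3 - <<'E'
from h import *
f=lambda x,y,ox,oy:((x+.5)/4.4-.5+ox,(y+.5)/4.4-.5+oy)
tt=f(172,194,207,160);ts=f(587-396,108,290,205)
st=f(196.75,203,207,160);ss=f(189.25,225,290,205)
print('tubetop',tri(tt,ts),onz('top',*tt,.115),onz('side',*ts,.115))
print('slab',tri(st,ss),onz('top',*st,.03),onz('side',*ss,.03))
a=cv2.imread('pics/t0.png');b=cv2.imread('pics/s0.png')
z=lambda im,x,y:cv2.resize(im[y:y+50,x:x+50],None,fx=8,fy=8,interpolation=cv2.INTER_CUBIC)
cv2.imwrite('pics/c1.png',np.hstack([z(a,355,157),z(b,297,155)]))
print(R.from_quat(sensors.sense()['tool_rot']).as_matrix().round(3))
E
```

```text
tubetop (array([0.50037391, 0.17329839, 0.11439141]), np.float64(0.0003093451415359721)) [0.50018282 0.17319479 0.115     ] [0.50048985 0.17398695 0.115     ]
slab (array([0.50037395, 0.17258601, 0.02820844]), np.float64(0.001697727378147244)) [0.4994264  0.17230136 0.03      ] [0.50112197 0.17433966 0.03      ]
[[-0.909 -0.418 -0.001]
 [-0.418  0.909  0.001]
 [ 0.     0.002 -1.   ]]
```

View pics/c1.png

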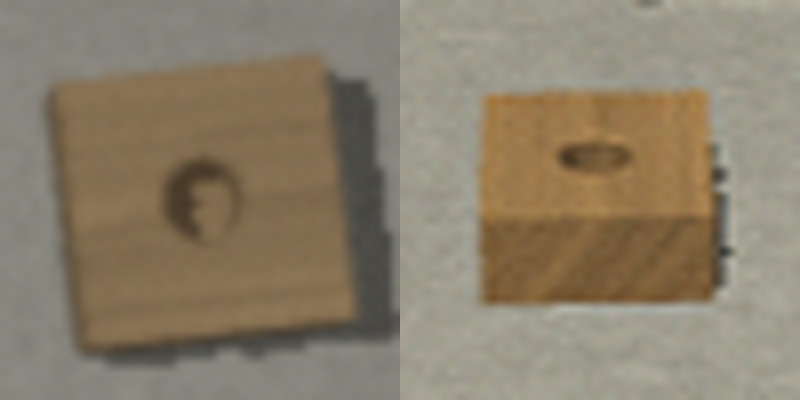

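Tube triangulates to (0.500, 0.173, 0.114) with the expected height of 0.115, and the slab agrees within 1 mm. The rack hole is at crop pixels (203,200) and (196,157).

```bash
python3 - <<'E'
from h import *
f=lambda x,y,ox,oy:((x+.5)/8-.5+ox,(y+.5)/8-.5+oy)
a=f(203,200,355,157);b=f(196,157,297,155)
print(tri(a,b),onz('top',*a,.04),onz('side',*b,.04),onz('top',*f(205,202,355,157),.04))
print(tool(np.array([.5003,.1733,.231])-sensors.sense()['eef_pos']), tool([0,.1,0]))
E
```

```text
(array([ 0.55761755, -0.17382632,  0.03704039]), np.float64(0.0011820226105217243)) [ 0.556714   -0.17340482  0.04      ] [ 0.55779175 -0.16936546  0.04      ] [ 0.55602993 -0.17405201  0.04      ]
[-5.26945244e-01  6.23136925e-01  3.15938630e-04] [-0.04175418  0.09086568  0.00013046]
```

```bash
python3 -m jog '[{"claw":0.05,"translation":[-0.031,0.0366,0],"roll":0},{"claw":0.05,"translation":[-0.031,0.0366,0],"roll":0},{"claw":0.05,"translation":[-0.031,0.0366,0],"roll":0},{"claw":0.05,"translation":[-0.031,0.0366,0],"roll":0},{"claw":0.05,"translation":[-0.031,0.0366,0],"roll":0},{"claw":0.05,"translation":[-0.031,0.0366,0],"roll":0},{"claw":0.05,"translation":[-0.031,0.0366,0],"roll":0},{"claw":0.05,"translation":[-0.031,0.0366,0],"roll":0},{"claw":0.05,"translation":[-0.031,0.0366,0],"roll":0}]' 20
python3 -m jog '[{"claw":0.05,"translation":[-0.031,0.0366,0],"roll":0},{"claw":0.05,"translation":[-0.031,0.0366,0],"roll":0},{"claw":0.05,"translation":[-0.031,0.0366,0],"roll":0},{"claw":0.05,"translation":[-0.031,0.0366,0],"roll":0},{"claw":0.05,"translation":[-0.031,0.0366,0],"roll":0},{"claw":0.05,"translation":[-0.031,0.0366,0],"roll":0},{"claw":0.05,"translation":[-0.02,0.024,0],"roll":0},{"claw":0.05,"translation":[-0.011,0.0126,0],"roll":0},{"claw":0.05,"translation":[0,0,0],"roll":0},{"claw":0.05,"translation":[0,0,0],"roll":0}]'
python3 - <<'E'
from h import *
s=sensors.sense();print(s['qpos'],tool(np.array([.5003,.1733,.10])-s['eef_pos']),R.from_quat(s['tool_rot']).as_matrix().round(3))
E
```

```text
time_s: 1.0
eef_pos: [0.3977, -0.1956, 0.2313]
tool_rot: [-0.214, 0.977, 0.0, 0.0]
contact_force: [1.4, -0.8, 0.2]
grip_width: 0.588
time_s: 2.0
eef_pos: [0.4876, 0.1254, 0.2309]
tool_rot: [-0.214, 0.977, -0.0, -0.001]
contact_force: [0.2, 0.3, 0.5]
grip_width: 0.584
[ 6.42555347e-01  7.50187615e-02 -3.57897935e-01 -1.41900985e-04
 -1.13903971e+00 -1.78217958e+00] [-0.03174204  0.03818408  0.13085267] [[-0.909 -0.418 -0.001]
 [-0.418  0.909 -0.001]
 [ 0.001 -0.    -1.   ]]
```

```bash
python3 -m jog '[{"claw":0.05,"translation":[-0.016,0.019,0.02],"roll":0},{"claw":0.05,"translation":[-0.0157,0.0192,0.03],"roll":0},{"claw":0.05,"translation":[0,0,0.03],"roll":0},{"claw":0.05,"translation":[0,0,0.02],"roll":0},{"claw":0.05,"translation":[0,0,0],"roll":0},{"claw":0.05,"translation":[0,0,0],"roll":0}]'
python3 - <<'E'
from h import *
s=sensors.sense();print(tool(np.array([.5003,.1733,.10])-s['eef_pos']),R.from_quat(s['tool_rot']).as_matrix().round(4)[:,2],s['contact_force'])
b=snap('side','s1.png');x,y=proj('side',s['eef_pos']);print(x,y);x=int(x)-50;y=int(y)-50
a=snap('top','t1.png')
z=lambda im,x,y:cv2.resize(im[y:y+100,x:x+100,::-1],None,fx=4,fy=4,interpolation=cv2.INTER_CUBIC)
cv2.imwrite('pics/c2.png',np.hstack([z(b,x,y),z(a,200,150)]))
E
```

```text
time_s: 2.6
eef_pos: [0.5011, 0.1728, 0.1319]
tool_rot: [-0.213, 0.977, -0.0, -0.0]
contact_force: [-0.2, -0.4, 0.2]
grip_width: 0.586
[0.0004786  0.00076595 0.03194068] [ 1.e-04 -4.e-04 -1.e+00] [-0.22479023 -0.41882835  0.212123  ]
332.83354120743263 223.17135720057135
```

View pics/c2.png

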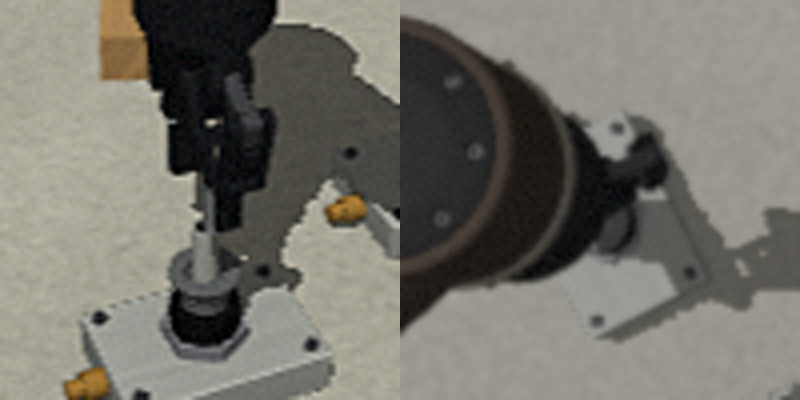

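The fingers straddle the tube: tube top is at crop (203,230), with a finger on each side. I'll descend to 0.098, narrow the claw, then feel for the collar.

```bash
python3 -m jog '[{"claw":0.05,"translation":[0.0003,0.0005,0.014],"roll":0},{"claw":0.04,"translation":[0.0002,0.0003,0.012],"roll":0},{"claw":0.03,"translation":[0,0,0.008],"roll":0},{"claw":0.022,"translation":[0,0,0],"roll":0},{"claw":0.022,"translation":[0,0,0],"roll":0},{"claw":0.022,"translation":[0,0,0],"roll":0},{"claw":0.022,"translation":[0,0,0],"roll":0}]' 20
python3 -m jog '[{"claw":0.022,"translation":[0,0,0.002],"roll":0},{"claw":0.022,"translation":[0,0,0.002],"roll":0},{"claw":0.022,"translation":[0,0,0.002],"roll":0},{"claw":0.022,"translation":[0,0,0.001],"roll":0},{"claw":0.022,"translation":[0,0,0],"roll":0},{"claw":0.022,"translation":[0,0,0],"roll":0}]'
```

```text
time_s: 3.4
eef_pos: [0.5003, 0.1746, 0.0978]
tool_rot: [-0.214, 0.977, 0.0, 0.0]
contact_force: [-0.1, -0.2, -0.8]
grip_width: 0.259
time_s: 4.0
eef_pos: [0.5, 0.1744, 0.0903]
tool_rot: [-0.214, 0.977, -0.0, -0.0]
contact_force: [0.2, 0.2, 0.3]
grip_width: 0.258
```

```bash
for i in 1 2 3; do :; done
python3 -m jog '[{"claw":0.022,"translation":[0,-0.001,0.001],"roll":0},{"claw":0.022,"translation":[0,0,0.001],"roll":0},{"claw":0.022,"translation":[0,0,0.001],"roll":0},{"claw":0.022,"translation":[0,0,0],"roll":0},{"claw":0.022,"translation":[0,0,0],"roll":0}]'
python3 -m jog '[{"claw":0.022,"translation":[0,0,0.001],"roll":0},{"claw":0.022,"translation":[0,0,0.001],"roll":0},{"claw":0.022,"translation":[0,0,0],"roll":0},{"claw":0.022,"translation":[0,0,0],"roll":0}]'
python3 -m jog '[{"claw":0.022,"translation":[0,0,0.001],"roll":0},{"claw":0.022,"translation":[0,0,0.001],"roll":0},{"claw":0.022,"translation":[0,0,0],"roll":0},{"claw":0.022,"translation":[0,0,0],"roll":0}]'
```

```text
time_s: 4.5
eef_pos: [0.5004, 0.1734, 0.0873]
tool_rot: [-0.214, 0.977, -0.0, -0.0]
contact_force: [0.9, -0.6, 0.4]
grip_width: 0.256
time_s: 4.9
eef_pos: [0.5005, 0.1735, 0.0853]
tool_rot: [-0.214, 0.977, -0.0, -0.0]
contact_force: [-0.5, -0.3, 0.2]
grip_width: 0.256
time_s: 5.3
eef_pos: [0.5005, 0.1735, 0.0833]
tool_rot: [-0.214, 0.977, 0.0, -0.0]
contact_force: [-0.4, -0.3, 0.4]
grip_width: 0.257
```

```bash

python3 -m jog '[{"claw":0.022,"translation":[0,0,0.001],"roll":0},{"claw":0.022,"translation":[0,0,0.001],"roll":0},{"claw":0.022,"translation":[0,0,0],"roll":0},{"claw":0.022,"translation":[0,0,0],"roll":0}]'
python3 -m jog '[{"claw":0.022,"translation":[0,0,0.001],"roll":0},{"claw":0.022,"translation":[0,0,0.001],"roll":0},{"claw":0.022,"translation":[0,0,0],"roll":0},{"claw":0.022,"translation":[0,0,0],"roll":0}]'
python3 -m jog '[{"claw":0.022,"translation":[0,0,0.001],"roll":0},{"claw":0.022,"translation":[0,0,0.001],"roll":0},{"claw":0.022,"translation":[0,0,0],"roll":0},{"claw":0.022,"translation":[0,0,0],"roll":0}]'
```

```text
time_s: 5.7
eef_pos: [0.5005, 0.1735, 0.0814]
tool_rot: [-0.214, 0.977, 0.0, 0.0]
contact_force: [-1.5, -0.4, 3.3]
grip_width: 0.255
time_s: 6.1
eef_pos: [0.5005, 0.1735, 0.0794]
tool_rot: [-0.214, 0.977, -0.0, 0.0]
contact_force: [-2.2, -0.8, 5.1]
grip_width: 0.258
time_s: 6.5
eef_pos: [0.5005, 0.1735, 0.0775]
tool_rot: [-0.214, 0.977, -0.0, 0.0]
contact_force: [-1.0, -0.3, 6.0]
grip_width: 0.257
```

The collar was first touched at TCP z of about 0.082, so its stop should be near 0.074. I'll narrow to 18 mm now so the final closing adds little push, then go on down.

```bash

python3 -m jog '[{"claw":0.018,"translation":[0,0,0],"roll":0},{"claw":0.018,"translation":[0,0,0],"roll":0},{"claw":0.018,"translation":[0,0,0],"roll":0},{"claw":0.018,"translation":[0,0,0],"roll":0}]'
python3 -m jog '[{"claw":0.018,"translation":[0,0,0.001],"roll":0},{"claw":0.018,"translation":[0,0,0.001],"roll":0},{"claw":0.018,"translation":[0,0,0],"roll":0},{"claw":0.018,"translation":[0,0,0],"roll":0}]'
python3 -m jog '[{"claw":0.018,"translation":[0,0,0.001],"roll":0},{"claw":0.018,"translation":[0,0,0],"roll":0},{"claw":0.018,"translation":[0,0,0],"roll":0}]'
```

```text
time_s: 6.9
eef_pos: [0.5008, 0.1736, 0.0776]
tool_rot: [-0.214, 0.977, 0.0, 0.0]
contact_force: [-0.5, -0.6, 5.9]
grip_width: 0.212
time_s: 7.3
eef_pos: [0.5008, 0.1736, 0.0757]
tool_rot: [-0.214, 0.977, 0.0, 0.0]
contact_force: [-1.5, -0.5, 7.0]
grip_width: 0.208
time_s: 7.6
eef_pos: [0.5008, 0.1736, 0.0753]
tool_rot: [-0.214, 0.977, 0.0, 0.0]
contact_force: [-3.7, -1.3, 13.0]
grip_width: 0.21
```

Force jumped to 13 N at TCP 0.0753, so the collar is on its stop. Next I grip the tube.

```bash

python3 -m jog '[{"claw":0.012,"translation":[0,0,0],"roll":0},{"claw":0.012,"translation":[0,0,0],"roll":0},{"claw":0.012,"translation":[0,0,0],"roll":0},{"claw":0.012,"translation":[0,0,0],"roll":0},{"claw":0.012,"translation":[0,0,0],"roll":0}]' 30
python3 -c "
from h import *
print(sensors.sense()['contact_force'],sensors.sense()['eef_pos'])"
```

```text
time_s: 8.1
eef_pos: [0.5011, 0.1737, 0.0754]
tool_rot: [-0.214, 0.977, 0.0, 0.001]
contact_force: [-3.3, -0.9, 13.4]
grip_width: 0.179
[-3.30771422 -0.91902892 13.40006144] [0.50108564 0.17365545 0.07537202]
```

```bash

python3 -m jog '[{"claw":0.012,"translation":[0,0,-0.0005],"roll":0},{"claw":0.012,"translation":[0,0,-0.0005],"roll":0},{"claw":0.012,"translation":[0,0,0],"roll":0}]'
python3 -m jog '[{"claw":0.012,"translation":[0,0,-0.0005],"roll":0},{"claw":0.012,"translation":[0,0,0],"roll":0}]'
```

```text
time_s: 8.4
eef_pos: [0.501, 0.1737, 0.0758]
tool_rot: [-0.214, 0.977, 0.0, 0.001]
contact_force: [-2.3, -0.7, 6.0]
grip_width: 0.18
time_s: 8.6
eef_pos: [0.501, 0.1737, 0.0763]
tool_rot: [-0.214, 0.977, 0.0, 0.001]
contact_force: [-1.4, -0.5, 5.4]
grip_width: 0.178
```

```bash

python3 -m jog '[{"claw":0.012,"translation":[0,0,-0.0005],"roll":0},{"claw":0.012,"translation":[0,0,0],"roll":0}]'
python3 -m jog '[{"claw":0.012,"translation":[0,0,-0.0005],"roll":0},{"claw":0.012,"translation":[0,0,0],"roll":0}]'
python3 -m jog '[{"claw":0.012,"translation":[0,0,-0.0005],"roll":0},{"claw":0.012,"translation":[0,0,0],"roll":0}]'
```

```text
time_s: 8.8
eef_pos: [0.501, 0.1736, 0.0767]
tool_rot: [-0.214, 0.977, 0.0, 0.001]
contact_force: [-0.6, -0.5, 5.2]
grip_width: 0.182
time_s: 9.0
eef_pos: [0.501, 0.1737, 0.0772]
tool_rot: [-0.214, 0.977, 0.0, 0.001]
contact_force: [-0.5, -0.3, 5.1]
grip_width: 0.178
time_s: 9.2
eef_pos: [0.501, 0.1737, 0.0777]
tool_rot: [-0.214, 0.977, 0.0, 0.001]
contact_force: [0.3, -0.5, 5.0]
grip_width: 0.179
```

```bash

python3 -m jog '[{"claw":0.012,"translation":[0,0,-0.0005],"roll":0},{"claw":0.012,"translation":[0,0,0],"roll":0}]'
python3 -m jog '[{"claw":0.012,"translation":[0,0,-0.001],"roll":0},{"claw":0.012,"translation":[0,0,0],"roll":0}]'
python3 -m jog '[{"claw":0.012,"translation":[0,0,-0.001],"roll":0},{"claw":0.012,"translation":[0,0,0],"roll":0}]'
```

```text
time_s: 9.4
eef_pos: [0.501, 0.1737, 0.0782]
tool_rot: [-0.214, 0.977, 0.0, 0.001]
contact_force: [-0.1, -0.6, 4.3]
grip_width: 0.176
time_s: 9.6
eef_pos: [0.5009, 0.1737, 0.0791]
tool_rot: [-0.214, 0.977, 0.0, 0.0]
contact_force: [1.1, -1.2, 3.6]
grip_width: 0.179
time_s: 9.8
eef_pos: [0.5009, 0.1737, 0.0801]
tool_rot: [-0.214, 0.977, 0.0, 0.0]
contact_force: [1.8, -0.8, 3.6]
grip_width: 0.18
```

```bash

python3 -m jog '[{"claw":0.012,"translation":[0,0,-0.002],"roll":0},{"claw":0.012,"translation":[0,0,-0.002],"roll":0},{"claw":0.012,"translation":[0,0,-0.002],"roll":0},{"claw":0.012,"translation":[0,0,-0.002],"roll":0},{"claw":0.012,"translation":[0,0,0],"roll":0}]'
python3 -m jog '[{"claw":0.012,"translation":[0,0,-0.003],"roll":0},{"claw":0.012,"translation":[0,0,-0.004],"roll":0},{"claw":0.012,"translation":[0,0,-0.004],"roll":0},{"claw":0.012,"translation":[0,0,-0.005],"roll":0},{"claw":0.012,"translation":[0,0,-0.008],"roll":0},{"claw":0.012,"translation":[0,0,-0.01],"roll":0},{"claw":0.012,"translation":[0,0,-0.015],"roll":0},{"claw":0.012,"translation":[0,0,-0.015],"roll":0},{"claw":0.012,"translation":[0,0,0],"roll":0},{"claw":0.012,"translation":[0,0,0],"roll":0}]'
python3 - <<'E'
from h import *
s=sensors.sense();print(s['contact_force'])
b=snap('side','s2.png');x,y=map(int,proj('side',s['eef_pos']))
cv2.imwrite('pics/c3.png',cv2.resize(b[y-40:y+60,x-50:x+50,::-1],None,fx=5,fy=5,interpolation=cv2.INTER_CUBIC));print(x-50,y-40)
print(tool(np.array([.5568,-.1733,s['eef_pos'][2]])-s['eef_pos']),s['qpos'])
E
```

```text
time_s: 10.3
eef_pos: [0.5007, 0.1737, 0.0884]
tool_rot: [-0.214, 0.977, 0.0, 0.0]
contact_force: [-0.3, 0.1, 2.7]
grip_width: 0.175
time_s: 11.3
eef_pos: [0.5004, 0.1735, 0.1523]
tool_rot: [-0.214, 0.977, 0.0, 0.0]
contact_force: [0.2, 0.3, -0.8]
grip_width: 0.176
[ 0.20679786  0.31898771 -0.78084756]
283 176
[ 9.35665277e-02 -3.38699899e-01 -7.07028280e-05] [ 7.04176030e-01  1.88102969e-01 -4.18272604e-01 -2.23320666e-04
 -9.63503530e-01 -1.84417330e+00]
```

View pics/c3.png

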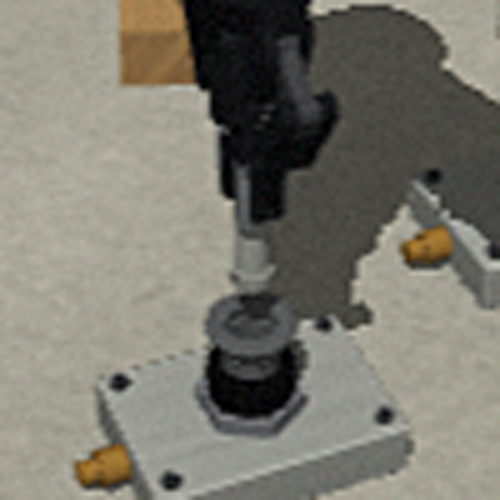

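The tube is out: bead at crop (252,275), well clear above the collar at (252,325). Foot height is about 0.107. Carrying it to the rack.

```bash

python3 -m jog '[{"claw":0.012,"translation":[0.005,-0.018,0],"roll":0},{"claw":0.012,"translation":[0.0095,-0.0345,0],"roll":0},{"claw":0.012,"translation":[0.0095,-0.0345,0],"roll":0},{"claw":0.012,"translation":[0.0095,-0.0345,0],"roll":0},{"claw":0.012,"translation":[0.0095,-0.0345,0],"roll":0},{"claw":0.012,"translation":[0.0095,-0.0345,0],"roll":0},{"claw":0.012,"translation":[0.0095,-0.0345,0],"roll":0},{"claw":0.012,"translation":[0.0095,-0.0345,0],"roll":0},{"claw":0.012,"translation":[0.0095,-0.0345,0],"roll":0},{"claw":0.012,"translation":[0.0095,-0.0345,0],"roll":0}]'
python3 -m jog '[{"claw":0.012,"translation":[0.003,-0.011,0],"roll":0},{"claw":0.012,"translation":[0,0,0],"roll":0},{"claw":0.012,"translation":[0,0,0],"roll":0}]'
python3 - <<'E'
from h import *
s=sensors.sense()
print(s['eef_pos'],tool(np.array([.5568,-.1733,.152])-s['eef_pos']))
E
```

```text
time_s: 12.35
eef_pos: [0.5549, -0.1643, 0.1509]
tool_rot: [-0.214, 0.977, 0.0, -0.001]
contact_force: [0.4, 0.8, -1.2]
grip_width: 0.179
time_s: 12.65
eef_pos: [0.5568, -0.1738, 0.1511]
tool_rot: [-0.213, 0.977, 0.0, -0.001]
contact_force: [1.0, -0.2, -1.0]
grip_width: 0.175
[ 0.55676595 -0.17379003  0.1510509 ] [-0.00023421  0.00043198 -0.00094901]
```

```bash

python3 -m jog '[{"claw":0.012,"translation":[0,0.0005,0.01],"roll":0},{"claw":0.012,"translation":[0,0,0.015],"roll":0},{"claw":0.012,"translation":[0,0,0.015],"roll":0},{"claw":0.012,"translation":[0,0,0.01],"roll":0},{"claw":0.012,"translation":[0,0,0.005],"roll":0},{"claw":0.012,"translation":[0,0,0],"roll":0},{"claw":0.012,"translation":[0,0,0],"roll":0}]'
python3 - <<'E'
from h import *
s=sensors.sense();p=s['eef_pos'].copy();p[2]-=.045
b=snap('side','s3.png');a=snap('top','t3.png');x,y=map(int,proj('side',p));X,Y=map(int,proj('top',p))
z=lambda im,x,y:cv2.resize(im[y-30:y+30,x-30:x+30,::-1],None,fx=6.6,fy=6.6,interpolation=cv2.INTER_CUBIC)
cv2.imwrite('pics/c4.png',np.hstack([z(b,x,y),z(a,X,Y)]));print(x-30,y-30,proj('side',p),p, proj('side',(.5568,-.1733,.04)))
E
```

```text
time_s: 13.35
eef_pos: [0.5574, -0.1734, 0.0972]
tool_rot: [-0.214, 0.977, -0.0, 0.0]
contact_force: [-0.3, -0.3, 0.6]
grip_width: 0.176
291 140 (np.float64(321.2280421645889), np.float64(170.18158183877932)) [ 0.55743602 -0.17342028  0.05216546] (np.float64(321.48424907935504), np.float64(173.5109649802422))
```

View pics/c4.png

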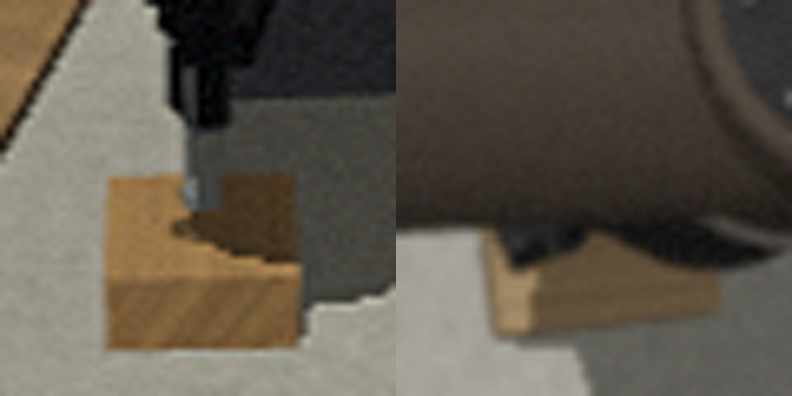

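Bead at crop (201,190), centred over the hole, whose centre was measured at crop x≈201. I'll lower it, watching the force.

```bash

python3 -m jog '[{"claw":0.012,"translation":[0,0,0.004],"roll":0},{"claw":0.012,"translation":[0,0,0.004],"roll":0},{"claw":0.012,"translation":[0,0,0.003],"roll":0},{"claw":0.012,"translation":[0,0,0.002],"roll":0},{"claw":0.012,"translation":[0,0,0.002],"roll":0},{"claw":0.012,"translation":[0,0,0],"roll":0}]'
python3 -m jog '[{"claw":0.012,"translation":[0,0,0.003],"roll":0},{"claw":0.012,"translation":[0,0,0.003],"roll":0},{"claw":0.012,"translation":[0,0,0],"roll":0}]'
```

```text
time_s: 14.05
eef_pos: [0.5569, -0.1736, 0.0814]
tool_rot: [-0.214, 0.977, 0.0, -0.0]
contact_force: [-0.5, 0.3, -1.1]
grip_width: 0.18
time_s: 14.35
eef_pos: [0.5568, -0.1736, 0.0753]
tool_rot: [-0.214, 0.977, 0.0, -0.0]
contact_force: [0.4, 0.1, 0.3]
grip_width: 0.179
```

Foot is at about 0.030, below the rim and with no contact force. It is in the hole.

```bash

python3 -m jog '[{"claw":0.012,"translation":[0,0,0.003],"roll":0},{"claw":0.012,"translation":[0,0,0.003],"roll":0},{"claw":0.012,"translation":[0,0,0.002],"roll":0},{"claw":0.012,"translation":[0,0,0.002],"roll":0},{"claw":0.012,"translation":[0,0,0],"roll":0},{"claw":0.012,"translation":[0,0,0],"roll":0}]'
python3 -m jog '[{"claw":0.012,"translation":[0,0,0.001],"roll":0},{"claw":0.012,"translation":[0,0,0],"roll":0},{"claw":0.012,"translation":[0,0,0],"roll":0}]'
python3 -m jog '[{"claw":0.012,"translation":[0,0,0.0007],"roll":0},{"claw":0.012,"translation":[0,0,0],"roll":0},{"claw":0.012,"translation":[0,0,0],"roll":0}]'
```

```text
time_s: 14.95
eef_pos: [0.5571, -0.1736, 0.0658]
tool_rot: [-0.214, 0.977, -0.0, -0.0]
contact_force: [0.1, -0.5, -0.6]
grip_width: 0.182
time_s: 15.25
eef_pos: [0.5571, -0.1736, 0.0648]
tool_rot: [-0.214, 0.977, -0.0, 0.0]
contact_force: [-1.1, -0.3, -0.6]
grip_width: 0.175
time_s: 15.55
eef_pos: [0.557, -0.1736, 0.0641]
tool_rot: [-0.214, 0.977, 0.0, -0.0]
contact_force: [0.4, 0.2, 0.8]
grip_width: 0.177
```

```bash

python3 -m jog '[{"claw":0.012,"translation":[0,0,0.0005],"roll":0},{"claw":0.012,"translation":[0,0,0],"roll":0},{"claw":0.012,"translation":[0,0,0],"roll":0}]'
python3 -m jog '[{"claw":0.012,"translation":[0,0,0.0005],"roll":0},{"claw":0.012,"translation":[0,0,0],"roll":0},{"claw":0.012,"translation":[0,0,0],"roll":0}]'
```

```text
time_s: 15.85
eef_pos: [0.5571, -0.1736, 0.0636]
tool_rot: [-0.214, 0.977, 0.0, -0.0]
contact_force: [-0.1, 0.7, 0.1]
grip_width: 0.178
time_s: 16.15
eef_pos: [0.5572, -0.1736, 0.0634]
tool_rot: [-0.214, 0.977, -0.0, 0.0]
contact_force: [-0.4, 0.1, 3.2]
grip_width: 0.177
```

Floor contact is exactly at the predicted 0.0634. Now release, then back off upward.

```bash

python3 -m jog '[{"claw":0.017,"translation":[0,0,0],"roll":0},{"claw":0.019,"translation":[0,0,0],"roll":0},{"claw":0.022,"translation":[0,0,0],"roll":0},{"claw":0.03,"translation":[0,0,0],"roll":0},{"claw":0.045,"translation":[0,0,0],"roll":0},{"claw":0.06,"translation":[0,0,0],"roll":0},{"claw":0.06,"translation":[0,0,0],"roll":0},{"claw":0.06,"translation":[0,0,0],"roll":0}]'
python3 -m jog '[{"claw":0.06,"translation":[0,0,-0.01],"roll":0},{"claw":0.06,"translation":[0,0,-0.03],"roll":0},{"claw":0.06,"translation":[0,0,-0.04],"roll":0},{"claw":0.06,"translation":[0,0,-0.04],"roll":0},{"claw":0.06,"translation":[0.02,-0.03,-0.02],"roll":0},{"claw":0.06,"translation":[0.02,-0.04,0],"roll":0},{"claw":0.06,"translation":[0.02,-0.04,0],"roll":0},{"claw":0.06,"translation":[0.02,-0.04,0],"roll":0},{"claw":0.06,"translation":[0,0,0],"roll":0},{"claw":0.06,"translation":[0,0,0],"roll":0}]'
python3 - <<'E'
from h import *
b=snap('side','s4.png');a=snap('top','t4.png')
z=lambda im,x,y:cv2.resize(im[y-30:y+30,x-30:x+30,::-1],None,fx=6.6,fy=6.6,interpolation=cv2.INTER_CUBIC)
cv2.imwrite('pics/c5.png',np.hstack([z(b,321,165),z(a,380,182)]))
cv2.imwrite('pics/c6.png',np.hstack([b,a])[:,:,::-1][::2,::2].copy())
for n in('side','top'):print(n,proj(n,(.5567,-.1736,.103)),proj(n,(.5567,-.1736,.04)))
E
```

```text
time_s: 16.95
eef_pos: [0.5571, -0.1736, 0.0631]
tool_rot: [-0.214, 0.977, 0.0, -0.0]
contact_force: [-0.4, 0.6, 0.1]
grip_width: 0.705
time_s: 17.95
eef_pos: [0.5465, -0.3444, 0.2033]
tool_rot: [-0.213, 0.977, 0.0, -0.0]
contact_force: [-0.3, 0.0, -0.6]
grip_width: 0.704
side (np.float64(321.23327363837626), np.float64(155.9235813058133)) (np.float64(321.5241078713936), np.float64(173.45979252163454))
top (np.float64(383.5542919230498), np.float64(178.89851036570386)) (np.float64(380.01075353500164), np.float64(181.56625352299412))
```

View pics/c5.png

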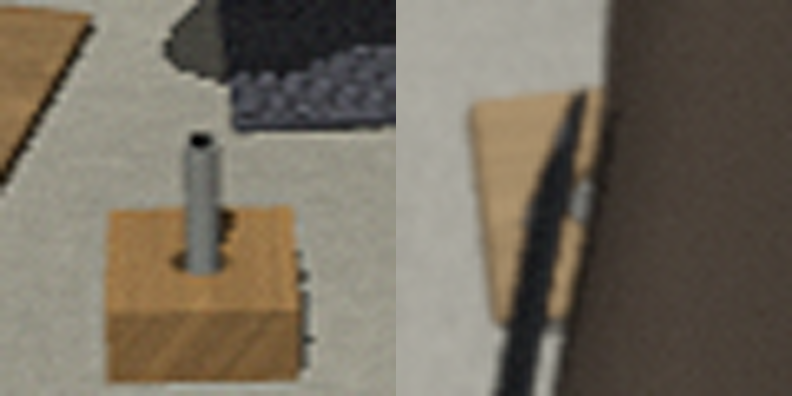

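View pics/c6.png

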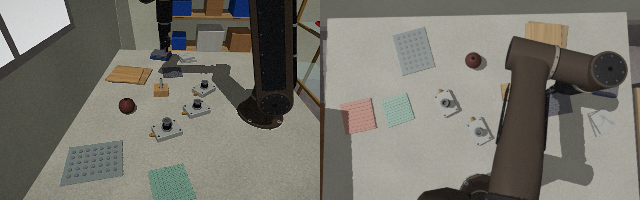

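The tube stands upright: its bore is at pixel (321.4,156.2), against a predicted (321.2,155.9). The robot is clear of it, and the bystanders are where they were.

```bash
python3 -c "
from plant import finish_job
print(finish_job())"
```

```text
the job is handed in; nothing more can be done
None
```

The tube is out of the fitting and standing upright in the parking block's hole. I handed the job in at about 18 s on the robot's clock; no verdict is reported.

**What I did:**
- **Pressing the collar:** I used the leftmost vacuum block, the one holding the tube. I found the collar by touch at about 82 mm and pressed it to its stop with about 13 N.
- **Drawing the tube:** I gripped it at 30 N and drew it up in 0.5 mm steps. The vertical force fell smoothly with no sign of locking.
- **Parking it:** I lowered it into the hole until it touched the floor at the predicted height, about 3 N at TCP z 0.0634. Then I opened the fingers and backed away.

**Last checks:**
- **Tube position:** in the side view the tube looks upright. Its bore was at pixel (321.4, 156.2), against a predicted (321.2, 155.9).
- **Robot clear:** no force was left on the gripper beyond sensor noise.
- **Bystanders:** they looked unmoved in the final pictures; I did not measure them.
- **Limits of the check:** the arm blocked most of the top view at the end, so the side view is the main check on the tube's final position.
- **Disagreement:** the two views differed by about 4 mm in y on the hole position. I used the top view, and the tube went in without side force.

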